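# Hold the charging cage's gate ajar

### The arm

A 7-joint arm with a two-finger parallel gripper is mounted at the origin on the work surface. World frame = base frame: x ahead of the robot, y to its left, z up, the work surface at z = 0. Lengths are in m, angles in rad, forces in N, time in s.
With the tool pointing down it reaches from about 0.425 to 0.95 m from the base axis. Payload 4.7 kg.
Tool frame: the origin (TCP) lies at the very end of the fingers, on their centre line; the grasp point (between the pads) lies grasp_offset behind it (grasp_offset is the distance from the TCP to the grasp point, in m); z points along the fingers, x is the direction in which the jaws open and shut, and the axes are right-handed (so a half turn about z gives the same grasp; the last joint's range is limited). The gripper opens to 87 mm and grips with 3 to 60 N. Pads are 19 mm wide; open, the fingers measure 117 mm over their backs; the gripper's body (75 mm by 190 mm) begins 51 mm behind the grasp point.
Start: joints at [1.083, 0.469, -0.049, 1.532, 0.024, 1.141, -0.082], TCP at [0.299, -0.605, 0.189] pointing down, gripper open.
Joint ranges: [-2.59, 2.59], [-0.33, 1.99], [-1.39, 1.29], [0.1, 2.45], [-1.04, 4.18], [0.21, 1.99], [-2.66, 2.66]. Speed limits (rad/s): [2.57, 2.57, 3.14, 3.14, 3.14, 3.14, 3.14].

### API

Orientations are given as a unit quaternion [w, x, y, z].
In Python, from station import * gives the robot as it stands. The module is installed in compiled form; this text tells all that it offers.
- The arm moves only by the shell command python3 -m handwheel 'ROWS'. ROWS is JSON, a list that holds one entry, the list of rows, each a list of 5 numbers: the shift along the world's x, y, z in m, then the turn about the world's z in rad, then the finger opening in m, from 0 to 0.087. In form: [[[tx, ty, tz, turn, gripper], ...]]. A call has 1 to 20 rows; each row shifts and turns the pose as measured when the row begins; what a row does not reach is not made up. A row lasts 1/8 s, in which the tool goes at most 62.5 mm and 10.7 degrees, less where a joint would pass 70% of its speed; a pose out of reach is approached as far as the arm can. A call is refused whole if a number of a shift passes 0.0625 or a number of a turn 0.188, either way. A call with a gripper value outside its range is refused whole. The fingers move at their own pace and stop on an object; the grip force is fixed at half the most. Time passes only in rows, so rows that do not move let the fingers close. It gives the time, the measured TCP pose, the force and the opening at its end, in the units of the state.
- sense(): the state, without advancing time (a new reading comes with each control period).
- read_camera(name): name is "scene" or "top" or "wrist"; returns (picture, depth): 480x640x3 uint8, red, green, blue; 480x640 float32, m along the optical axis (not along the pixel's ray), 0 where there is no reading.
- calibration(name): a dict with "fov_y" (degrees; the focal length in pixels is half the picture's height over the tangent of half this angle, whatever the lens; pixels are square), "cx", "cy" (the principal point, pixels), "origin" and "attitude" of the camera in the world. Camera axes: x right, y up, looking along -z (the intrinsics and any distortion apply to the point x, -y, -z); pixel columns grow to the right and rows downward; lengths in m; the calibration is good to about 2 mm. The wrist camera is an equidistant fisheye: a pixel r from the principal point sees the ray r / f radians off the axis. A picture is of the moment at which its call begins: read the wrist's pose just before it. calibration takes no time and is no camera call; for the wrist camera it gives the pose at the moment of the call.
- hand_in(): hands the job in, once; it reports no verdict.
The state is a dict: "clock": time; "qpos": joint angles; "qd": joint speeds; "joint_torque": joint torques, N m; "position": TCP position; "tool_rot": TCP orientation; "force": force on the tool from outside, world axes, zero at the start; "moment": the same for the moment, N m; "opening": opening from 0.0 (shut) to 1.0 (fully open).
Only numpy, scipy, OpenCV 4.12 (cv2) and the standard library are available. Lean on these libraries where they do the work, as an engineer would, in place of code of your own. Each camera call takes 0.05 s, during which the arm holds its last target. There are 200 camera calls.

### The job

Open the battery charging cage on the bench: its barrel bolt sags and its nose is caught behind the bent keeper, so lift the bolt by its knob over the keeper's lip while drawing it back, without forcing it, then pull the gate open by about a hand's breadth (80 mm at its free edge). The gate springs shut if let go, so finish while still holding the knob, with the gate kept still and ajar for the person who reaches in. Leave the other things on the bench and cage where they are.

Things in the scene. Friction and masses are not known exactly. Their poses are not given: they have to be found in the camera images.
- cage: Bench-top battery charging cage, fixed to the bench: plywood posts with clear panels and a clear flat top, 200 mm deep (its x), 305 mm wide (from -185 to +120 mm along its y), 150 mm tall. Origin on the bench, half-way in its depth; z up. The gate closes the side that looks to the cage's own -x. Two chargers stand inside.
- gate (a joint): Gate angle in rad: 0 shut, grows as it swings out toward the cage's -x (clockwise from above), limit 1.2. Plywood frame 240 mm wide, top 147 mm above the bench, on a vertical hinge at the cage's +y end. A spring hinge shuts it if let go: about 0.3 N m when shut, 0.5 N m at 0.4 rad (about 3 N at the knob).
- gate_hinge (a point): Point on the gate's vertical hinge axis, 78 mm above the bench; it does not move when the gate swings.
- gate_edge (a point): Top of the gate's free edge (its stile), 240 mm from the hinge axis, 145 mm above the bench. 0.34 rad of gate opens it by about 80 mm.
- knob_grip (a point): Grip point of the bolt's steel knob, an upright cylinder 18 mm in diameter, 38 mm long: the middle of its length, on its axis, 75 mm above the bolt's axis and about 193 mm above the bench. Around it nothing stands higher than 151 mm, but for a jar on the cage's top. It leans 0.10 rad toward the keeper at first and straightens as the bolt is lifted.
- bolt (a joint): Travel of the steel barrel bolt (10 mm rod, 225 mm long) in its barrel, m: about 0 when shot, grows as it is drawn toward the hinge (along the cage's +y); limits -0.012 and 0.065. Slides with about 1 N. Unlifted, it jams against the keeper's lip at about 0.008. Past 0.030 it is clear of the keeper.
- barrel (a joint): Lift angle of the loose barrel and bolt, rad: 0 sagging (keeper end low), 0.10 level, limit 0.19. Horizontal pivot in the plane of the bolt, at the cage's y = 0, 130 mm above the bench, 125 mm from the shot bolt's knob. Lifting the knob takes 1 to 2.5 N: 11 mm just clears the lip, 16 mm (0.13 rad) is comfortable, 23 mm the most. 16 mm of lift also carries the grip point 10 mm toward the hinge.
- bolt_nose (a point): Underside of the bolt's turned-down nose, 12 mm long, at the keeper end of the bolt; it reaches 16 mm below the rod.
- keeper: Fixed bent steel keeper on the gate post, at the cage's -y end: an open-topped cradle, its front cheek 150 mm high above the bench and 36 mm long, its lip bent up between nose and gate. Origin is the same as the cage's.
- keeper_lip (a point): Middle of the top edge of the keeper's bent lip, 106 mm above the bench. The sagging bolt's nose hangs about 15 mm below it on the far side.
- knob: The same knob with its stem; origin on the bolt's axis, at the stem's foot, its z along the knob, its y along the bolt toward the hinge.
- screw_jar: Bystander, to be left alone: closed glass jar of screws, 60 mm wide, 70 mm tall, standing on the cage's clear top, toward its back. Origin at its base (for lying tools: under the tool).
- offcut: Bystander, to be left alone: pine offcut 45 x 90 x 30 mm on the bench, in front of the gate, 270 to 310 mm from the middle of the cage. Origin at its base (for lying tools: under the tool).
- try_square: Bystander, to be left alone: carpenter's try square, wooden stock 100 mm and steel blade 120 mm, lying on the bench. Origin at its base (for lying tools: under the tool).
- screwdriver: Bystander, to be left alone: screwdriver with black handle lying on the bench. Origin at its base (for lying tools: under the tool).
- hammer: Bystander, to be left alone: hammer lying on the bench. Origin at its base (for lying tools: under the tool).
- glue: Bystander, to be left alone: white glue bottle 60 mm wide, 170 mm tall, standing. Origin at its base (for lying tools: under the tool).
- tin: Bystander, to be left alone: open aluminium cup 74 mm wide, 100 mm tall, standing. Origin at its base (for lying tools: under the tool).

How it is judged:
On the way, in this order (a step that is already met when the one before it is completed fails the run):
1. the bolt is drawn clear of the keeper (value of joint bolt above 0.032 m), for 0.1 s.
2. the gate is pulled ajar (value of joint gate above 0.21 rad), for 0.2 s.
At the end, for the whole second after the job is handed in: Through the last second the gate stands still (under 0.06 rad/s) at 0.21 to 0.50 rad, i.e. about 50 to 120 mm at its free edge, the bolt is drawn more than 32 mm, the fingers bear on the knob with more than 0.8 N, and every bystander is within 30 mm of where it was (value of joint gate between 0.21 and 0.5 rad and velocity of joint gate between -0.06 and 0.06 rad/s and value of joint bolt above 0.032 m and contact force between the fingers and knob above 0.8 N and distance of each of screw_jar, offcut, try_square, screwdriver, hammer, glue, tin from where it was at the start of the episode below 0.03 m); the arm keeps its last pose, push and grip.
It fails at once if the keeper is pressed with more than 25 N (bolt or gate forced) (contact force between keeper and anything else above 25 N).
It fails at once if a bystander is moved by more than 30 mm (distance of any of screw_jar, offcut, try_square, screwdriver, hammer, glue, tin from where it was at the start of the episode above 0.03 m).
It also fails if it takes over 35 s, if anything falls off the work surface, if the arm or the gripper's body presses on something with over 40 N, if the wrist force passes 120 N, or if a joint passes its speed limit or range.

## Working session

There is one attempt and no reset: what is moved stays moved. The work goes in short steps, Python scripts to look and compute and a shell command to move; the robot and the scene stay as the last step left them, time stands still between calls to the robot, and variables do not carry over. Pictures are saved under pics/ and viewed, about 8 in all and at most 12, crops included, and the job is handed in when it is done.

```bash
mkdir -p pics; cat > h.py <<'E'
from station import *
import numpy as np, cv2
from scipy.spatial.transform import Rotation as R
def cam(n):
    c=calibration(n); im,d=read_camera(n); return c,im,d
def rot(c):
    a=np.array(c["attitude"],float)
    return a if a.shape==(3,3) else R.from_quat(a[[1,2,3,0]]).as_matrix()
def pts(c,d):
    f=240/np.tan(np.radians(c["fov_y"])/2)
    v,u=np.mgrid[:480,:640]
    P=np.stack([(u-c["cx"])/f*d,-(v-c["cy"])/f*d,-d],-1)
    return P@rot(c).T+np.array(c["origin"])
E
python3 - <<'E'
from h import *
s=sense(); print({k:np.round(v,3) for k,v in s.items()})
for n in("scene","top"):
    c,im,d=cam(n); print(n,c)
    cv2.imwrite(f"pics/{n}.png",im[...,::-1]); np.savez(f"{n}.npz",im=im,d=d,P=pts(c,d))
E
```

```text
{'clock': np.float64(0.0), 'qpos': array([ 1.083,  0.469, -0.049,  1.534,  0.024,  1.141, -0.082]), 'qd': array([-0.002,  0.   , -0.   , -0.002,  0.002,  0.   ,  0.   ]), 'joint_torque': array([-0.0000e+00, -5.0798e+01, -8.1000e-02, -2.3616e+01, -6.1000e-02,
        3.8000e-02,  0.0000e+00]), 'position': array([ 0.299, -0.605,  0.188]), 'tool_rot': array([-0.   ,  0.849, -0.528, -0.001]), 'force': array([ 0.678, -0.236,  0.152]), 'moment': array([-0.003,  0.007, -0.003]), 'opening': np.float64(0.999)}
scene {'fov_y': 45.85418214096926, 'cx': 313.755804172666, 'cy': 243.87440412126008, 'origin': array([ 1.27969765, -0.39434218,  0.97372372]), 'attitude': array([0.78503781, 0.29708758, 0.20266278, 0.50436337])}
top {'fov_y': 51.43706739409836, 'cx': 315.0692275738938, 'cy': 235.8582086929166, 'origin': array([ 0.38979014, -0.12655998,  1.11833012]), 'attitude': array([ 0.70870014,  0.07119241, -0.05592506, -0.69967717])}
```

View pics/scene.png

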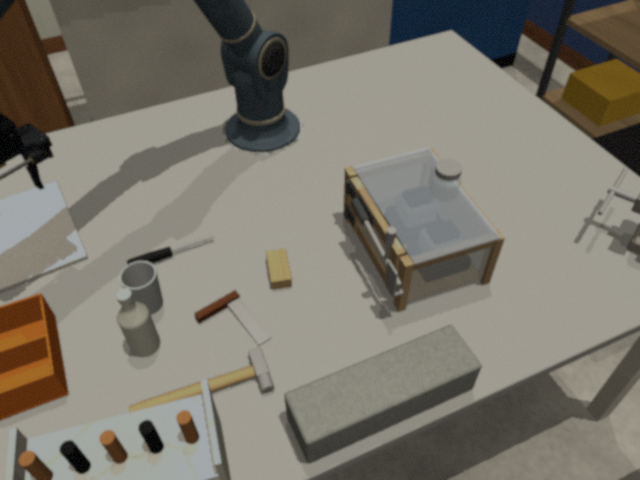

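View pics/top.png

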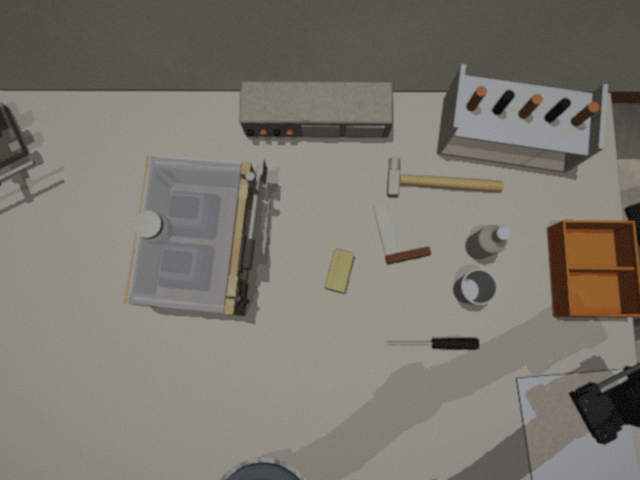

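The cage's gate faces world −y, with the hinge end near the robot (top image ~ (235,300)) and the keeper/knob end far (~(255,175)). In the scene view the knob is near (391,240). I'll zoom in with depth values.

```bash
python3 - <<'E'
from h import *
a=np.load("scene.npz");t=np.load("top.npz")
A=cv2.resize(a["im"][180:320,330:430],None,fx=4,fy=4,interpolation=2)
B=cv2.resize(t["im"][150:325,210:290],None,fx=3.2,fy=3.2,interpolation=2)
o=np.zeros((560,800,3),np.uint8);o[:A.shape[0],:400]=A;o[:B.shape[0],420:420+B.shape[1]]=B
cv2.imwrite("pics/zoom.png",o[...,::-1])
for n,D,box in(("scene",a,(180,320,330,430)),("top",t,(150,325,225,285))):
    P=D["P"]; r0,r1,c0,c1=box
    v,u=np.mgrid[r0:r1,c0:c1]; Q=P[r0:r1,c0:c1]; m=(Q[...,2]>.165)&(D["d"][r0:r1,c0:c1]>0)&(Q[...,2]<.25)
    print(n,m.sum())
    for x,y,q in list(zip(u[m],v[m],np.round(Q[m],3)))[::max(1,m.sum()//25)]: print(x,y,q)
# gate/cage top plane z .13-.16 in top
P=t["P"];m=(abs(P[...,2]-.15)<.008);v,u=np.where(m);
k=(u>110)&(u<275)&(v>145)&(v<325)
xy=P[v[k],u[k]][:,:2].astype(np.float32); print(cv2.minAreaRect(xy),k.sum())
E
```

```text
scene 173
389 226 [0.662 0.021 0.211]
389 227 [0.663 0.021 0.208]
387 228 [0.666 0.014 0.211]
393 228 [0.669 0.026 0.209]
390 229 [0.669 0.019 0.21 ]
386 230 [0.664 0.014 0.204]
392 230 [0.672 0.022 0.208]
388 231 [0.671 0.013 0.209]
394 231 [0.677 0.023 0.21 ]
390 232 [0.676 0.015 0.21 ]
386 233 [0.669 0.011 0.202]
392 233 [0.677 0.019 0.207]
388 234 [0.674 0.013 0.203]
394 234 [0.679 0.022 0.204]
390 235 [0.677 0.015 0.203]
386 236 [0.669 0.012 0.194]
392 236 [0.677 0.02  0.198]
388 237 [0.673 0.014 0.194]
394 237 [0.675 0.026 0.19 ]
390 238 [0.674 0.018 0.191]
386 239 [0.668 0.013 0.184]
392 239 [0.676 0.021 0.188]
388 240 [0.673 0.015 0.185]
384 241 [0.665 0.012 0.176]
390 241 [0.676 0.017 0.184]
387 242 [0.672 0.014 0.179]
393 242 [0.674 0.026 0.175]
390 243 [0.675 0.018 0.177]
389 244 [0.672 0.018 0.172]
top 128
248 172 [0.677 0.024 0.21 ]
253 172 [0.678 0.015 0.208]
251 173 [0.676 0.018 0.208]
247 174 [0.673 0.026 0.209]
252 174 [0.673 0.016 0.21 ]
248 175 [0.671 0.024 0.21 ]
253 175 [0.672 0.014 0.209]
249 176 [0.67  0.022 0.209]
254 176 [0.669 0.012 0.209]
250 177 [0.667 0.02  0.21 ]
255 177 [0.67  0.011 0.203]
251 178 [0.666 0.018 0.208]
247 179 [0.665 0.026 0.203]
252 179 [0.664 0.016 0.208]
247 180 [0.665 0.027 0.198]
252 180 [0.663 0.017 0.204]
248 181 [0.663 0.025 0.197]
253 181 [0.663 0.015 0.199]
249 182 [0.663 0.024 0.192]
254 182 [0.663 0.015 0.19 ]
249 183 [0.662 0.025 0.187]
254 183 [0.662 0.015 0.189]
250 184 [0.661 0.023 0.184]
255 184 [0.662 0.014 0.182]
253 185 [0.66  0.018 0.18 ]
251 186 [0.66  0.023 0.175]
((0.5770261883735657, 0.13527356088161469), (0.24349375069141388, 0.3189115822315216), 85.89646911621094) 14889
```

View pics/zoom.png

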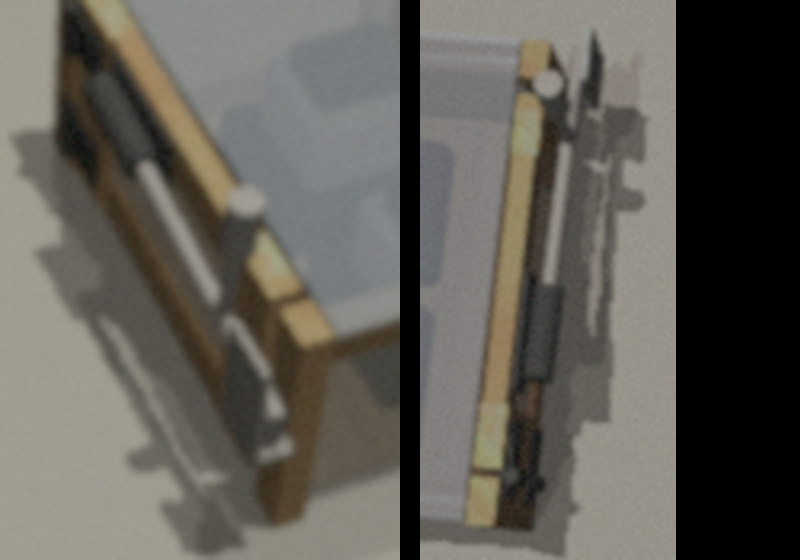

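```bash
python3 - <<'E'
from h import *
import station
print(getattr(station,"grasp_offset",None))
t=np.load("top.npz");P=t["P"];hsv=cv2.cvtColor(t["im"],cv2.COLOR_RGB2HSV)
m=(abs(P[...,2]-.15)<.007)&(hsv[...,1]>70); m[:,:222]=0;m[:,270:]=0;m[:150]=0;m[325:]=0
v,u=np.where(m);q=P[v,u];print(len(q))
l=cv2.fitLine(q[:,:2].astype(np.float32),cv2.DIST_HUBER,0,.01,.01).ravel();print(l,np.degrees(np.arctan2(l[1],l[0])))
s=(q[:,:2]-l[2:])@l[:2];print(s.min(),s.max(), l[2:]+s.min()*l[:2], l[2:]+s.max()*l[:2])
for vv in range(160,316,4):
    k=v==vv; print(vv,k.sum(),np.round(q[k].mean(0),3) if k.any() else '',end=' | ')
E
python3 -m handwheel '[[[0,0,0.06,0,0.087],[0,0,0.06,0,0.087],[0.03,0.05,0.01,-0.18,0.087],[0.035,0.05,0,-0.18,0.087],[0.035,0.05,0,-0.17,0.087],[0.035,0.05,0,0,0.087],[0.035,0.05,0,0,0.087],[0.035,0.05,0,0,0.087],[0.035,0.05,0,0,0.087],[0.035,0.05,0,0,0.087],[0.035,0.05,0,0,0.087],[0.035,0.05,0,0,0.087]]]'
```

```text
0.0187
886
[ 0.99759    -0.06938425  0.5191745   0.05280621] -3.9786208
-0.10767022302267006 0.1978044236864215 [0.41176378 0.06027683] [0.71650223 0.0390817 ]
160 0  | 164 9 [0.713 0.039 0.149] | 168 9 [0.705 0.038 0.149] | 172 6 [0.696 0.043 0.149] | 176 0  | 180 6 [0.68  0.043 0.146] | 184 4 [0.672 0.041 0.146] | 188 3 [0.663 0.043 0.147] | 192 2 [0.655 0.043 0.146] | 196 1 [0.648 0.035 0.143] | 200 7 [0.638 0.044 0.147] | 204 7 [0.63  0.044 0.145] | 208 8 [0.622 0.045 0.146] | 212 7 [0.614 0.045 0.145] | 216 7 [0.605 0.047 0.146] | 220 7 [0.597 0.047 0.146] | 224 8 [0.589 0.047 0.146] | 228 6 [0.581 0.048 0.146] | 232 8 [0.573 0.049 0.146] | 236 7 [0.565 0.049 0.147] | 240 7 [0.557 0.051 0.146] | 244 7 [0.548 0.051 0.146] | 248 8 [0.54  0.051 0.147] | 252 7 [0.532 0.052 0.147] | 256 7 [0.524 0.054 0.146] | 260 7 [0.516 0.055 0.147] | 264 8 [0.508 0.054 0.146] | 268 7 [0.501 0.054 0.146] | 272 7 [0.493 0.055 0.147] | 276 6 [0.485 0.051 0.146] | 280 3 [0.477 0.053 0.145] | 284 3 [0.469 0.056 0.146] | 288 1 [0.461 0.049 0.145] | 292 2 [0.453 0.065 0.146] | 296 0  | 300 8 [0.438 0.059 0.148] | 304 9 [0.43 0.06 0.15] | 308 9 [0.422 0.06  0.149] | 312 10 [0.415 0.061 0.149] | clock: 1.6
position: [0.643, -0.0933, 0.3154]
tool_rot: [0.002, -0.672, 0.74, 0.004]
force: [-0.9, -0.3, 0.2]
opening: 0.999
```

```bash
python3 -m handwheel '[[[0.013,0.057,0,0.027,0.087],[0.012,0.057,0,0,0.087],[0,0,-0.04,0,0.087]]]'; python3 - <<'E'
from h import *
s=sense();print(s["position"],s["tool_rot"]);c,im,d=cam("wrist");cv2.imwrite("pics/w.png",im[...,::-1]); print(c)
E
```

```text
clock: 1.98
position: [0.6712, 0.0324, 0.2754]
tool_rot: [0.005, -0.686, 0.728, 0.004]
force: [0.5, -1.3, -1.4]
opening: 0.997
[0.67124525 0.03241421 0.27539432] [ 0.00480439 -0.68579672  0.72776524  0.00418658]
{'fov_y': 65.70646984690485, 'cx': 316.9561444148145, 'cy': 241.30579229164965, 'origin': array([0.75432179, 0.02507574, 0.47062423]), 'attitude': array([-0.67875487,  0.09988779, -0.11460166,  0.71845718])}
```

View pics/w.png

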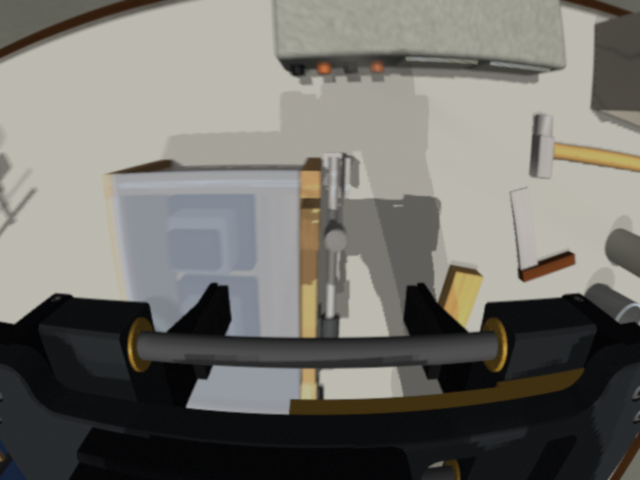

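The knob's top is at (335,240), between the open fingers (~(215,320) and (425,320)). I'll cast its ray onto z = 0.21.

```bash
python3 - <<'E'
from h import *
c={'cx':316.956,'cy':241.306}
Rm=R.from_quat([0.09988779,-0.11460166,0.71845718,-0.67875487]).as_matrix();o=np.array([0.75432179,0.02507574,0.47062423])
f=240/np.tan(np.radians(65.7065/2))
for p in((335,237),(335,240)):
    dx,dy=p[0]-c['cx'],p[1]-c['cy'];r=np.hypot(dx,dy);th=r/f
    d=Rm@np.array([np.sin(th)*dx/r,-np.sin(th)*dy/r,-np.cos(th)])
    print(o+d*(.21-o[2])/d[2])
s=sense();print(s["position"],R.from_quat(np.array(s["tool_rot"])[[1,2,3,0]]).as_matrix().round(3))
E
```

```text
[0.6751674  0.01962376 0.21      ]
[0.67286748 0.01972575 0.21      ]
[0.66670386 0.02786165 0.26671436] [[-0.063 -0.998 -0.014]
 [-0.998  0.063  0.008]
 [-0.008  0.014 -1.   ]]
```

```bash
python3 -m handwheel '[[[0.002,-0.006,-0.03,0,0.087],[0.001,0,-0.03,0,0.087],[0,0,-0.02,0,0.087],[0,0,0,0,0.087],[0,0,0,0,0.087]]]'
```

```text
clock: 2.65
position: [0.6679, 0.0166, 0.1831]
tool_rot: [-0.006, -0.682, 0.731, 0.009]
force: [-0.6, 0.1, -0.2]
opening: 0.997
```

```bash
python3 -m handwheel '[[[0.001,0.003,-0.01,0,0.087],[0,0,0,0,0.087],[0,0,0,0,0.087]]]'
```

```text
clock: 3.02
position: [0.6702, 0.0196, 0.1749]
tool_rot: [-0.004, -0.682, 0.731, 0.008]
force: [-0.8, 1.0, 1.0]
opening: 1.003
```

```bash
python3 -m handwheel '[[[0,0,-0.003,0,0.04],[0,0,0,0,0.01],[0,0,0,0,0.01],[0,0,0,0,0.01],[0,0,0,0,0.01],[0,0,0,0,0.01]]]'
```

```text
clock: 3.78
position: [0.6705, 0.0197, 0.1724]
tool_rot: [-0.004, -0.682, 0.731, 0.007]
force: [-0.1, -0.8, -0.3]
opening: 0.403
```

```bash
python3 -m handwheel '[[[0,0,0,0,0.01],[0,0,0,0,0.01],[0,0,0,0,0.01],[0,0,0,0,0.01],[0,0,0,0,0.01]]]'
```

```text
clock: 4.4
position: [0.6705, 0.0201, 0.1724]
tool_rot: [-0.004, -0.682, 0.731, 0.007]
force: [-0.0, 0.2, -0.2]
opening: 0.175
```

```bash
python3 -m handwheel '[[[0,0,0,0,0.01],[0,0,0,0,0.01]]]'; python3 - <<'E'
from h import *
c,im,d=cam("scene");cv2.imwrite("pics/s2.png",cv2.resize(im[120:300,280:480],None,fx=4,fy=3.3)[...,::-1])
E
```

```text
clock: 4.65
position: [0.6705, 0.0202, 0.1724]
tool_rot: [-0.004, -0.682, 0.731, 0.007]
force: [0.1, 0.0, 0.3]
opening: 0.178
```

View pics/s2.png

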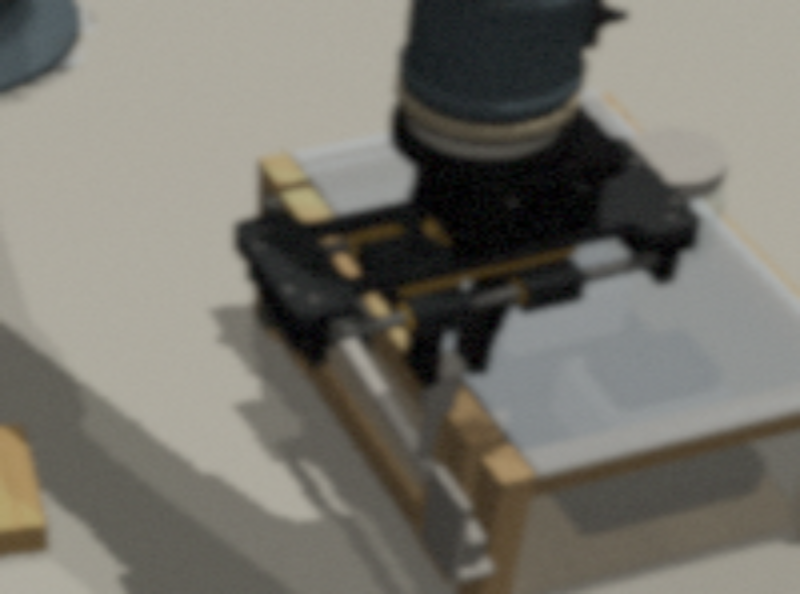

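The fingers hold the knob at about (455,360) in the crop, and the opening is steady at 0.178. Next I lift along the arc.

```bash
python3 -m handwheel '[[[-0.002,0,0.004,0,0.01],[-0.002,0,0.004,0,0.01],[-0.002,0,0.004,0,0.01],[-0.002,0,0.004,0,0.01],[0,0,0,0,0.01],[0,0,0,0,0.01]]]'
```

```text
clock: 5.45
position: [0.6606, 0.0206, 0.1882]
tool_rot: [-0.005, -0.682, 0.731, 0.008]
force: [-0.2, 0.5, -2.2]
opening: 0.177
```

```bash
python3 -m handwheel '[[[-0.006,0.0004,0,0,0.01],[-0.007,0.0005,0,0,0.01],[-0.007,0.0005,0,0,0.01],[-0.007,0.0005,0,0,0.01],[-0.007,0.0005,0,0,0.01],[-0.006,0.0004,0,0,0.01],[0,0,0,0,0.01],[0,0,0,0,0.01]]]'
```

```text
clock: 6.45
position: [0.6184, 0.0237, 0.189]
tool_rot: [-0.004, -0.682, 0.731, 0.008]
force: [1.4, 1.4, -1.3]
opening: 0.175
```

```bash
python3 -m handwheel '[[[-0.005,0.0004,0,0,0.01],[0,0,0,0,0.01],[-0.0015,-0.0065,0,-0.04,0.01],[-0.0017,-0.0065,0,-0.04,0.01],[0,0,0,0,0.01]]]'; python3 - <<'E'
from h import *
c,im,d=cam("scene");cv2.imwrite("pics/s3.png",cv2.resize(im[120:300,280:480],None,fx=4,fy=3.3)[...,::-1])
E
```

```text
clock: 7.08
position: [0.6099, 0.0111, 0.1887]
tool_rot: [-0.003, -0.651, 0.759, 0.008]
force: [1.6, 1.9, -2.2]
opening: 0.178
```

View pics/s3.png

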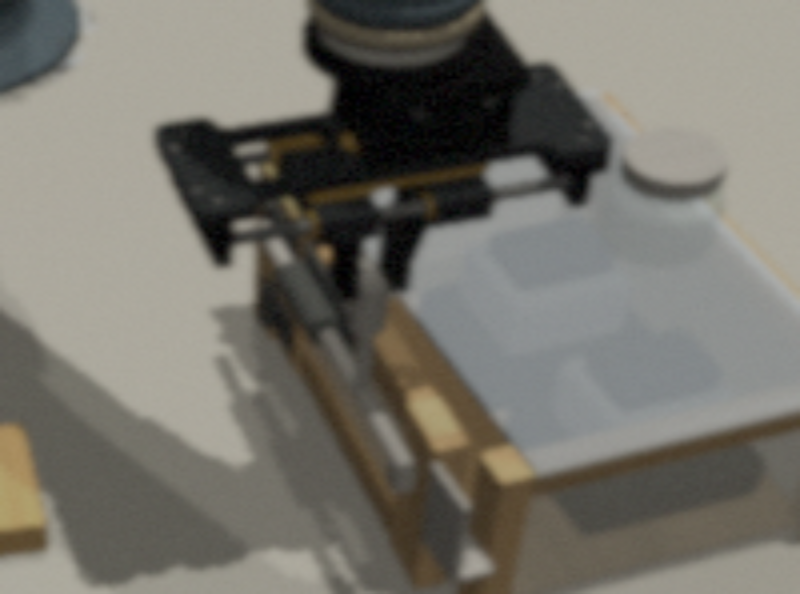

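The nose is out of the keeper at about (400,470), clear of the cheek at (450,510). The gate, with its edge at about (435,415), is already swinging out at low force, so I continue the arc.

```bash
python3 -m handwheel '[[[-0.0020,-0.0064,0,-0.04,0.01],[-0.0023,-0.0063,0,-0.04,0.01],[-0.0025,-0.0062,0,-0.04,0.01],[-0.0028,-0.0061,0,-0.04,0.01],[-0.003,-0.006,0,-0.04,0.01],[-0.0032,-0.0058,0,-0.04,0.01],[-0.0034,-0.0057,0,-0.04,0.01],[0,0,0,0,0.01],[0,0,0,0,0.01]]]'
```

```text
clock: 8.25
position: [0.5897, -0.0333, 0.189]
tool_rot: [-0.001, -0.531, 0.848, 0.009]
force: [1.6, 2.1, -2.4]
opening: 0.178
```

```bash
python3 -m handwheel '[[[0,0,0,0,0.01],[0,0,0,0,0.01],[0,0,0,0,0.01],[0,0,0,0,0.01]]]'; python3 - <<'E'
from h import *
s=sense();print(s["position"],s["qd"].round(3))
a,im1,d1=cam("scene");c,im,d=cam("top")
print(sense()["position"])
A=cv2.resize(im1[110:310,270:450],None,fx=2.2,fy=2.8);B=cv2.resize(im[140:330,100:310],None,fx=1.9,fy=2.9)
o=np.zeros((600,800,3),np.uint8);o[:A.shape[0],:396]=A[:600];o[:B.shape[0],400:400+B.shape[1]]=B
cv2.imwrite("pics/f.png",o[...,::-1])
P=pts(c,d);hsv=cv2.cvtColor(im,cv2.COLOR_RGB2HSV)
m=(abs(P[...,2]-.145)<.008)&(hsv[...,1]>70);m[:,:222]=0;m[:,320:]=0;m[:150]=0;m[325:]=0
v,u=np.where(m);q=P[v,u];x,y=q[:,0],q[:,1]
k=y<.0585-(x-.44)*.07-.015
l=cv2.fitLine(q[k][:,:2].astype(np.float32),cv2.DIST_HUBER,0,.01,.01).ravel();print(k.sum(),l,"gate",-np.arctan2(l[1],l[0])-.0695, q[k].min(0),q[k].max(0))
t=np.load("top.npz")
print("mean img diff right part",np.abs(im[:,320:560].astype(int)-t["im"][:,320:560]).mean())
E
```

```text
clock: 8.75
position: [0.59, -0.0328, 0.189]
tool_rot: [-0.001, -0.531, 0.847, 0.009]
force: [0.8, 1.2, -0.9]
opening: 0.178
[ 0.58996822 -0.03278728  0.1889722 ] [-0.002  0.002  0.001  0.001  0.    -0.001  0.001]
[ 0.58999532 -0.03280135  0.18900423]Traceback (most recent call last):
  File "<stdin>", line 12, in <module>
cv2.error: OpenCV(4.12.0) /io/opencv/modules/imgproc/src/linefit.cpp:50: error: (-215:Assertion failed) count > 0 in function 'fitLine2D_wods'
```

View pics/f.png

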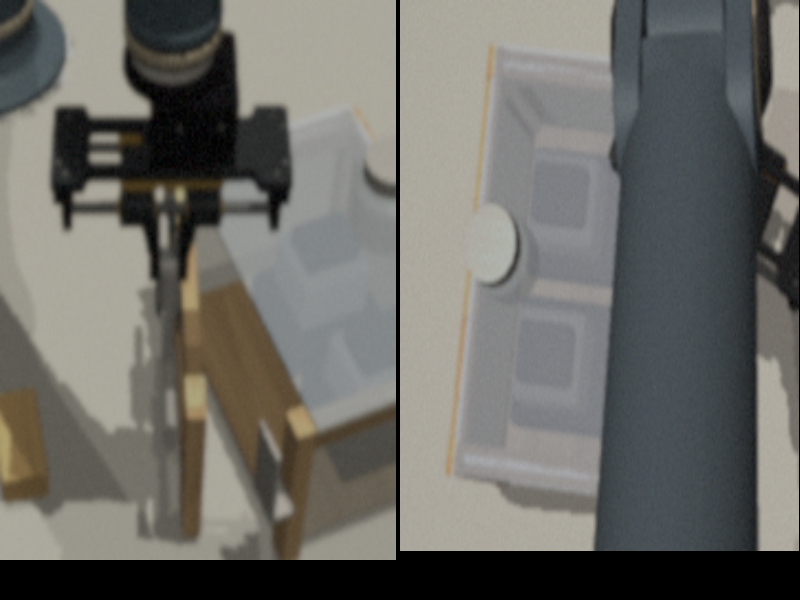

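The gate stands open, with its stile top at crop (195,392) and clear of the post at (300,420). The arm hides the gate in the top view, so I measure the angle in the scene view.

```bash
python3 - <<'E'
from h import *
c,im,d=cam("scene");P=pts(c,d);print(P[250,356:362].round(3))
hsv=cv2.cvtColor(im,cv2.COLOR_RGB2HSV)
m=(abs(P[...,2]-.146)<.006)&(hsv[...,1]>60);m[:,:340]=0;m[:,368:]=0;m[:200]=0;m[275:]=0
q=P[m];print(len(q),q.min(0),q.max(0),q.mean(0))
l=cv2.fitLine(q[:,:2].astype(np.float32),cv2.DIST_HUBER,0,.01,.01).ravel();print("gate fit",-np.arctan2(l[1],l[0])*1.0-.0695,l)
H=np.array([.449,.058]);e=q[:,:2][q[:,0]>q[:,0].max()-.01].mean(0)-H;print("gate from hinge",-np.arctan2(e[1],e[0])-.0695,np.hypot(*e))
print(sense()["position"],sense()["qd"].round(4),sense()["force"])
a=np.load("scene.npz")["im"].astype(int);D=np.abs(im-a).max(-1)>60
for n,(r0,r1,c0,c1) in dict(jar=(155,190,430,470),offcut=(245,295,262,295),square=(285,350,190,275),driver=(230,270,125,218),hammer=(345,415,130,275),glue=(285,360,115,160),tin=(255,320,120,165)).items(): print(n,D[r0:r1,c0:c1].mean().round(3),end='; ')
E
```

```text
[[ 0.639 -0.034  0.145]
 [ 0.638 -0.031  0.143]
 [ 0.642 -0.031  0.147]
 [ 0.642 -0.029  0.146]
 [ 0.642 -0.027  0.145]
 [ 0.643 -0.025  0.146]]
436 [ 0.51394082 -0.04694545  0.14000467] [0.66583629 0.03263756 0.1516884 ] [ 0.60172102 -0.01249399  0.14628502]
gate fit 0.3639717 [ 0.907513   -0.42002395  0.60172105 -0.01249399]
gate from hinge 0.35608799841333616 0.2318179747152223
[ 0.58997124 -0.03281884  0.18899569] [ 0.002  -0.0008 -0.0003 -0.0007 -0.0006  0.0015  0.0008] [ 1.10370082  1.72586628 -1.41086761]
jar 0.0; offcut 0.365; square 0.0; driver 0.0; hammer 0.0; glue 0.0; tin 0.0;
```

The gate is at about 0.36 rad and still. The offcut differs only by the arm's shadow; it sits at the same pixels (u to about 290, v 249–287). Handing in.

```bash
python3 -c "
from station import *
print(hand_in())"
```

```text
the job is handed in; nothing more can be done
None
```

The battery cage gate is open about 0.36 rad (roughly 85 mm at its free edge), and the gripper is still holding the knob. I handed the job in after about 9 s of robot time, well inside the 35 s limit. No verdict was given.

I gripped the knob across the bolt and lifted it 16 mm along its arc. I then drew the bolt back about 45 mm and swung the gate open around its hinge, turning the tool with it.

Last checks before hand-in:
- **Gate:** a line fitted to its top edge gave 0.364 rad, and the hinge-to-edge direction gave 0.356 rad. The arm was still.
- **Bolt:** the scene picture showed the nose out of the keeper. The 45 mm is worked out from the tool's motion; I did not measure it directly.
- **Forces:** the measured wrist force stayed at about 3.5 N or less in every reading during the lift, draw and swing. I have no direct reading of keeper pressure or finger force on the knob. The finger opening held steady at about 0.178 on the knob.
- **Bystanders:** six of the seven showed no change in the scene picture. The offcut check disagreed, with about 37% of its area changed. I put that down to the arm's shadow, since the offcut sat at the same place in the image.
- **Failed check:** measuring the gate angle from the top camera did not work because the arm hid the gate, so I used the scene camera.

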